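# Press the three bungs into an engine cover in order

### The arm

A 6-joint arm with a two-finger parallel gripper is mounted at the origin on the work surface. World frame = base frame: x ahead of the robot, y to its left, z up, the work surface at z = 0. Lengths are in m, angles in rad, forces in N, time in s.
With the tool pointing down it reaches from about 0.375 to 0.9 m from the base axis. Payload 3.1 kg.
Tool frame: the origin (TCP) lies at the very end of the fingers, on their centre line; the grasp point (between the pads) lies 19 mm behind it (robot.grip_depth is the distance from the TCP to the grasp point, in m); z points along the fingers, y is the direction in which the jaws open and shut (so a half turn about z gives the same grasp; the last joint's range is limited). The gripper opens to 87 mm and grips with 3 to 60 N. Pads are 19 mm wide; open, the fingers measure 117 mm over their backs; the gripper's body (75 mm by 190 mm) begins 51 mm behind the grasp point.
Start: joints at [1.004, 0.527, 1.433, -0, 1.181, -0.178], TCP at [0.236, 0.579, 0.223] pointing down, gripper open.
Joint ranges: [-3.08, 3.08], [-0.75, 2.2], [0.22, 2.44], [-1.43, 4.57], [0, 2.65], [-2.85, 2.85]. Speed limits (rad/s): [2.79, 2.79, 3.14, 3.14, 3.14, 3.14].

### API

Orientations are given as a unit quaternion [x, y, z, w].
In Python, from rig import robot gives the robot as it stands.
- The arm moves only by the tool drive_tool, never from a script. Its argument "series" is a list of rows, each a list of 7 numbers: the shift along the tool's x, y, z in m, then the turn, a rotation vector about the tool's x, y, z in degrees, then the opening, from 0 (shut) to 1 (fully open). A call has 1 to 5 rows; each row shifts and turns the commanded pose from where the row before left it, along the tool's axes as they then stand; what a row does not reach is not made up. A row lasts 1/8 s, in which the tool goes at most 62.5 mm and 10.7 degrees, less where a joint would pass 70% of its speed; a pose out of reach is approached as far as the arm can. A call is refused whole if a number of a shift passes 0.0625 or a number of a turn 10.7, either way. A call with a gripper value outside its range is refused whole. The fingers move at their own pace and stop on an object; "squeeze" is the grip in N (left out, the last holds). Time passes only in rows, so rows that do not move let the fingers close. It gives the time, the measured TCP pose, the force and the opening at its end, in the units of the state.
- robot.get_obs(): the state, without advancing time (a new reading comes with each control period).
- robot.camera(name): name is "side" or "top" or "wrist"; returns (picture, depth): 420x560x3 uint8, blue, green, red; 420x560 float32, m along the optical axis (not along the pixel's ray), 0 where there is no reading.
- robot.camera_model(name): a dict with "fx", "fy", "cx", "cy" (pixels), "R" (3x3) and "t" (3): a world point X has camera coordinates R X + t. Camera axes: x right, y down, z forward; pixel columns grow to the right and rows downward; lengths in m; the calibration is good to about 2 mm. The wrist camera is an equidistant fisheye: a pixel r from the principal point sees the ray r / f radians off the axis. A picture is of the moment at which its call begins: read the wrist's pose just before it. camera_model takes no time and is no camera call; for the wrist camera it gives the pose at the moment of the call.
- robot.hand_in(): hands the job in, once; it reports no verdict.
The state is a dict: "time": time; "q": joint angles; "joint_velocities": joint speeds; "joint_torque": joint torques, N m; "position": TCP position; "tool_rot": TCP orientation; "ft_force": force on the tool from outside, world axes, zero at the start; "moment": the same for the moment, N m; "grip_width": finger opening in m.
Only numpy, scipy, OpenCV 4.12 (cv2) and the standard library are available. Lean on these libraries where they do the work, as an engineer would, in place of code of your own. Each camera call takes 0.05 s, during which the arm holds its last target. There are 200 camera calls.

### The job

Press the three black rubber bungs fully home in the engine cover on the bench with a fingertip: first the large round one, then the oblong one, then the small round one, finishing each before starting the next. Push gently, do not pick up or shift the cover, and leave the other things on the bench where they are.

Things in the scene. Friction and masses are not known exactly. Their poses are not given: they have to be found in the camera images.
- cover: Loose round cast-aluminium motorcycle engine cover, 0.95 kg nominal, flat side down on the bench: flange 210 mm across (236 mm over the bolt lugs), body 188 mm across and 40 mm high, with three flat-topped bosses, 46 mm high, that are the seats of the bungs. Origin: centre of its underside; z up. In its frame the large round bung is at x 56, y 0 mm, the oblong one at x -34, y 52, the small round one at x -34, y -52. It may be turned any way.
- big_top (a point): Centre of the top face of the large round bung: black rubber cap 46 mm across and 9 mm thick. Its top is 55 mm above the bench when home (unpushed), 62 to 65 mm at the start. The rubber cap gives under a finger, 1 mm per 3 N and 6 mm at most, and springs back: with the bung fully in and pushed by 6 to 12 N, the top is 51 to 53 mm above the bench.
- oblong_top (a point): Centre of the top face of the oblong bung: black rubber cap 52 mm long (along the cover's x axis), 22 mm wide and 9 mm thick, round ends. Its top is 55 mm above the bench when home (unpushed), 62 to 65 mm at the start. The rubber cap gives under a finger, 1 mm per 3 N and 6 mm at most, and springs back: with the bung fully in and pushed by 6 to 12 N, the top is 51 to 53 mm above the bench.
- small_top (a point): Centre of the top face of the small round bung: black rubber cap 24 mm across and 9 mm thick. Its top is 55 mm above the bench when home (unpushed), 62 to 65 mm at the start. The rubber cap gives under a finger, 1 mm per 3 N and 6 mm at most, and springs back: with the bung fully in and pushed by 6 to 12 N, the top is 51 to 53 mm above the bench.
- big_bung (a joint): Large round bung, sliding straight down: joint value in m, 0 = cap 10 mm proud of its seat, 0.010 = cap on its seat (home). Starts between 0 and 0.0025. It moves under a push of about 5 N, stops at its seat and stays where it is left.
- oblong_bung (a joint): Oblong bung, sliding straight down: joint value in m, 0 = cap 10 mm proud of its seat, 0.010 = cap on its seat (home). Starts between 0 and 0.0025. It moves under a push of about 5 N, stops at its seat and stays where it is left.
- small_bung (a joint): Small round bung, sliding straight down: joint value in m, 0 = cap 10 mm proud of its seat, 0.010 = cap on its seat (home). Starts between 0 and 0.0025. It moves under a push of about 5 N, stops at its seat and stays where it is left.
- plug: Bystander: spark plug standing on end, 24 mm across, 70 mm high, white and loose. Origin under its centre.
- socket: Bystander: steel wrench socket standing on end, 28 mm across, 60 mm high, loose. Origin under its centre.
- tin: Bystander: round green tin, 76 mm across, 55 mm high, loose. Origin under its centre.
- driver: Bystander: screwdriver with a red handle, 190 mm long, lying loose along its own x axis.
Mind the look-alikes: they are no part of the job. What is meant by the cover is not turquoise, and is the smaller of those in its own colour.

How it is judged:
On the way, in this order (a step that is already met when the one before it is completed fails the run):
1. the large round bung is home (pressed in by at least 7.5 of its 10 mm) (value of joint big_bung above 0.0075 m), for 0.2 s.
2. the oblong bung is home (pressed in by at least 7.5 of its 10 mm) (value of joint oblong_bung above 0.0075 m), for 0.2 s.
3. the small round bung is home (pressed in by at least 7.5 of its 10 mm) (value of joint small_bung above 0.0075 m), for 0.2 s.
At the end, for the whole second after the job is handed in: All three bungs are pressed in by at least 7.5 of their 10 mm, the cover lies flat and still within 15 mm of where it began, and the bystanders are within 20 mm of where they began (value of joint each of big_bung, oblong_bung, small_bung above 0.0075 m and distance of cover from where it was at the start of the episode below 0.015 m and angle between cover's own z axis and vertical below 0.05 rad and linear speed of cover below 0.01 m/s and distance of each of plug, socket, tin, driver from where it was at the start of the episode below 0.02 m); the robot touches nothing.
It fails at once if the oblong bung is pressed in past 5 mm before the large round one is home (value of joint oblong_bung above 0.005 m and value of joint big_bung below 0.0075 m).
It fails at once if the small bung is pressed in past 5 mm before the oblong one is home (value of joint small_bung above 0.005 m and value of joint oblong_bung below 0.0075 m).
It fails at once if the cover or a bung is pushed harder than 25 N (contact force between any of the fingers, the arm and cover above 25 N).
It fails at once if the cover is lifted, tipped by more than 0.1 rad or shifted by more than 15 mm (distance of cover from where it was at the start of the episode above 0.015 m or angle between cover's own z axis and vertical above 0.1 rad).
It fails at once if a bystander is moved by more than 20 mm (distance of any of plug, socket, tin, driver from where it was at the start of the episode above 0.02 m).
It also fails if it takes over 45 s, if anything falls off the work surface, if the arm or the gripper's body presses on something with over 40 N, if the wrist force passes 120 N, or if a joint passes its speed limit or range.

## Working session

There is one attempt and no reset: what is moved stays moved. The work goes in short steps, Python scripts to look and compute and a tool call to move; the robot and the scene stay as the last step left them, time stands still between calls to the robot, and variables do not carry over. Pictures are saved under pics/ and viewed, about 8 in all and at most 12, crops included, and the job is handed in when it is done.

Besides the shell and the picture viewer there is one more tool, called after "Emit:" as name(argument=value, ...) on one line, values as JSON. drive_tool: Moves the arm, as the interface text tells. Its arguments: {"type":"object","properties":{"series":{"type":"array"},"squeeze":{"type":"number"}},"required":["series"]}

```bash
ls; mkdir -p pics
python3 - <<'E'
from rig import robot
import cv2,numpy as np
for n in("top","side"):
    p,d=robot.camera(n); cv2.imwrite(f"pics/{n}0.png",p); np.save(f"{n}0.npy",d)
    m=robot.camera_model(n); print(n,{k:np.round(v,3).tolist() for k,v in m.items() if k!='name'})
print(robot.get_obs())
E
```

```text
pics
top {'fx': 399.954, 'fy': 399.954, 'cx': 274.333, 'cy': 213.982, 'R': [[-0.009, -1.0, -0.022], [-0.983, 0.013, -0.185], [0.185, 0.02, -0.982]], 't': [0.065, 0.591, 0.907]}
side {'fx': 442.062, 'fy': 442.062, 'cx': 281.5, 'cy': 211.486, 'R': [[0.729, -0.684, 0.016], [-0.442, -0.489, -0.752], [0.522, 0.541, -0.659]], 't': [-0.416, 0.35, 0.659]}
{'time': 0.1, 'q': array([ 1.00447339e+00,  5.28357134e-01,  1.43376144e+00,  1.06536112e-05,
        1.18142230e+00, -1.78460327e-01]), 'joint_velocities': array([-0.00059179, -0.0006148 , -0.0023705 , -0.00015051, -0.00141516,
       -0.00014767]), 'joint_torque': array([-3.35271106e-04, -4.40984702e+01, -1.77150357e+01,  6.34817686e-02,
        5.34209528e-02, -2.88836236e-05]), 'position': array([0.23596998, 0.57803234, 0.22168342]), 'tool_rot': array([ 1.92719883e-01,  9.81253330e-01, -9.05552602e-04, -3.59012960e-04]), 'ft_force': array([-0.09008876,  0.09808852, -0.70496035]), 'moment': array([ 0.00146608,  0.02026168, -0.04322663]), 'grip_width': 0.08721546770805248}
```

View pics/top0.png

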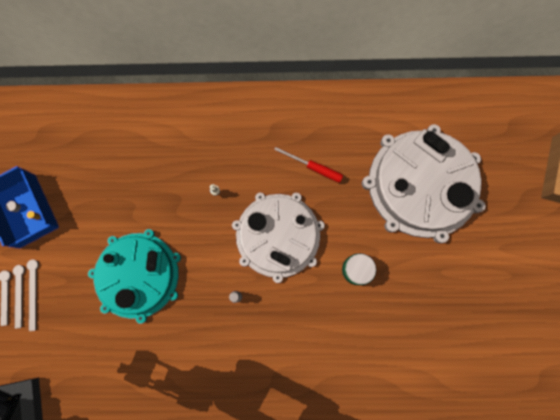

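View pics/side0.png

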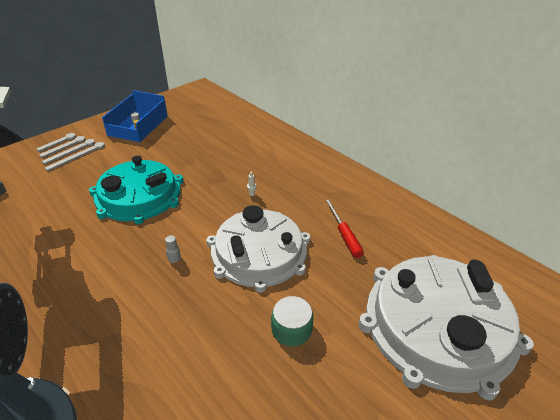

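The top view shows three covers: turquoise at (135,277), small grey at (278,235) and large grey at (428,183). The small grey one fits, because it isn't turquoise and is the smaller of the two grey ones. Its big bung is near (257,221), the oblong near (281,258) and the small near (300,220). The side view shows the same cover at (260,247).

```bash
cat > h.py <<'E'
from rig import robot
import cv2,numpy as np
def world(m,u,v,d):
    c=np.stack([(u-m['cx'])/m['fx']*d,(v-m['cy'])/m['fy']*d,d],-1)
    return (c-np.array(m['t']))@np.array(m['R'])
def ray(m,u,v):
    R,t=np.array(m['R']),np.array(m['t'])
    r=R.T@np.array([(u-m['cx'])/m['fx'],(v-m['cy'])/m['fy'],1.]); return -R.T@t,r/np.linalg.norm(r)
def onplane(m,u,v,z):
    o,r=ray(m,u,v); return o+r*(z-o[2])/r[2]
def meet(a,b):
    A=np.zeros((3,3));y=np.zeros(3)
    for o,r in(a,b):
        P=np.eye(3)-np.outer(r,r);A+=P;y+=P@o
    return np.linalg.solve(A,y)
E
python3 - <<'E'
from h import *
box={"top":(232,190,326,282),"side":(205,200,312,290)}
seeds={"top":[(257,221),(281,258),(300,220)],"side":[(253,213),(237,246),(287,238)]}
res={}
for n in box:
    p=cv2.imread(f"pics/{n}0.png");d=np.load(f"{n}0.npy");m=robot.camera_model(n)
    x0,y0,x1,y1=box[n]; mask=np.zeros(p.shape[:2],np.uint8)
    mask[y0:y1,x0:x1]=(p.max(2)[y0:y1,x0:x1]<70)*255
    k,lab,st,ce=cv2.connectedComponentsWithStats(mask)
    res[n]=[]
    for s in seeds[n]:
        i=lab[s[1],s[0]]; v,u=np.where(lab==i)
        w=world(m,u,v,d[v,u].astype(float)); zt=np.percentile(w[:,2],95); t=w[:,2]>zt-.003
        c=(u[t].mean(),v[t].mean()); res[n].append(c)
        print(n,s,i,st[i],"ztop %.4f"%zt,"px",np.round(c,1),"plane.063",np.round(onplane(m,*c,.063),4),"depthmean",np.round(w[t].mean(0),4))
mt,ms=robot.camera_model("top"),robot.camera_model("side")
for a,b in zip(res["top"],res["side"]): print("tri",np.round(meet(ray(mt,*a),ray(ms,*b)),4))
a=cv2.imread("pics/top0.png")[180:290,190:390]
cv2.imwrite("pics/crop1.png",cv2.resize(a,None,fx=4,fy=4,interpolation=cv2.INTER_CUBIC))
for u,v,z in((214,188,.07),(234,296,.06),(361,268,.055)): print(np.round(onplane(mt,u,v,z),3))
E
```

```text
top (257, 221) 1 [249 213  17  17 239] ztop 0.0656 px [257.  220.9] plane.063 [0.5745 0.1001 0.063 ] depthmean [0.5733 0.0996 0.0707]
top (281, 258) 4 [271 252  19  13 152] ztop 0.0669 px [280.1 257.7] plane.063 [0.4865 0.0459 0.063 ] depthmean [0.4852 0.0455 0.0774]
top (300, 220) 2 [297 216   8   8  53] ztop 0.0645 px [300.4 219.3] plane.063 [ 0.577  -0.0035  0.063 ] depthmean [ 0.5771 -0.0035  0.0629]
side (253, 213) 1 [243 206  20  17 274] ztop 0.0661 px [252.8 212. ] plane.063 [0.5743 0.098  0.063 ] depthmean [0.5657 0.0872 0.075 ]
side (237, 246) 3 [231 236  13  21 208] ztop 0.0666 px [237.  244.7] plane.063 [0.4858 0.0433 0.063 ] depthmean [0.4824 0.0386 0.0691]
side (287, 238) 2 [282 233  10  12  96] ztop 0.0655 px [286.3 236. ] plane.063 [ 0.577  -0.0057  0.063 ] depthmean [ 0.5763 -0.0064  0.064 ]
tri [0.5752 0.0999 0.0611]
tri [0.487  0.0457 0.0602]
tri [ 0.5779 -0.004   0.061 ]
[0.655 0.203 0.07 ]
[0.399 0.154 0.06 ]
[ 0.461 -0.143  0.055]
```

View pics/crop1.png

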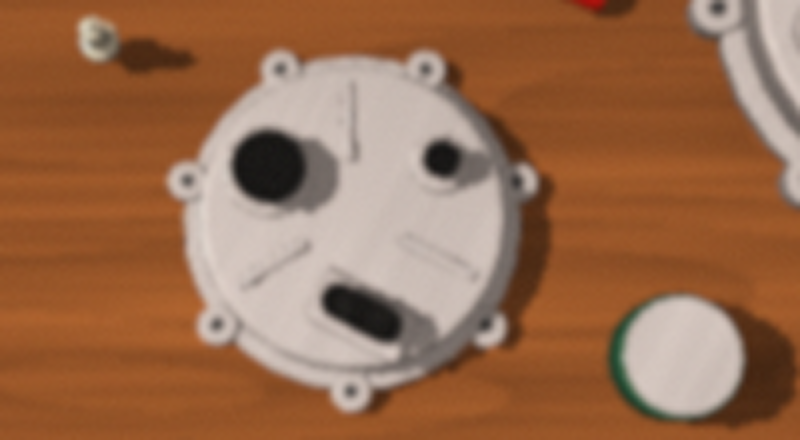

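The crop confirms it: small grey cover, with the big bung at upper left, the small one at upper right and the oblong one at the bottom. The spacings agree with the drawing (103 mm against 104 mm). Next I shut the fingers and move above the big bung.

Emit:
drive_tool(series=[[-0.0495,-0.0315,0,0,0,0,0],[-0.0495,-0.0315,0,0,0,0,0],[-0.0495,-0.0315,0,0,0,0,0],[-0.0495,-0.0315,0,0,0,0,0],[-0.0495,-0.0315,0,0,0,0,0]], squeeze=5)

```text
time: 0.72
position: [0.4065, 0.3375, 0.2223]
tool_rot: [0.193, 0.981, -0.0, -0.0]
ft_force: [0.7, 0.7, -0.0]
grip_width: 0.0451
```

Emit:
drive_tool(series=[[-0.0495,-0.0315,0.01,0,0,0,0],[-0.0495,-0.0315,0.01,0,0,0,0],[-0.0495,-0.0315,0.01,0,0,0,0],[-0.0495,-0.0315,0.01,0,0,0,0],[-0.0495,-0.0315,0.01,0,0,0,0]])

```text
time: 1.35
position: [0.5761, 0.0981, 0.1719]
tool_rot: [0.193, 0.981, 0.0, -0.0]
ft_force: [-0.2, 0.1, 0.4]
grip_width: 0.0017
```

Emit:
drive_tool(series=[[0,0,0.03,0,0,0,0],[0,0,0.03,0,0,0,0],[0,0,0,0,0,0,0],[0,0,0,0,0,0,0]])

```text
time: 1.85
position: [0.5759, 0.1, 0.1132]
tool_rot: [0.193, 0.981, 0.0, 0.0]
ft_force: [0.9, -0.3, 0.1]
grip_width: 0.0005
```

Run:
```python
from h import *
from scipy.spatial.transform import Rotation as Ro
o=robot.get_obs();print(o['time'],o['position'],o['ft_force'],o['grip_width'])
R=Ro.from_quat(o['tool_rot']).as_matrix()
print(R.T@(np.array([.5748,.0995,.062])-o['position']))
p,d=robot.camera("wrist");cv2.imwrite("pics/w1.png",p)
```

```text
1.85 [0.57589559 0.09995497 0.11317414] [ 0.8591937  -0.34788406  0.05164361] 0.000514908970674562
[ 0.00088667 -0.00085216  0.05117312]
```

View pics/w1.png

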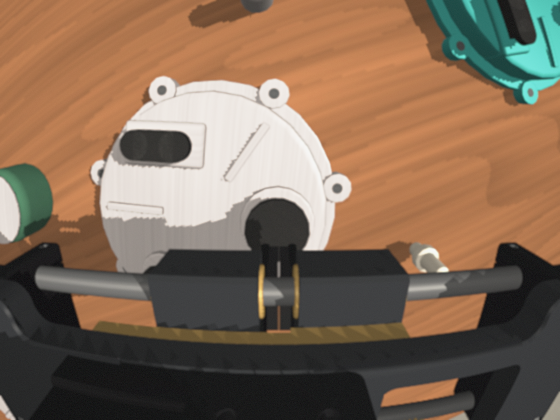

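The closed fingertips sit over the big bung at (277,225). Descending.

Emit:
drive_tool(series=[[0.001,-0.001,0.025,0,0,0,0],[0,0,0.02,0,0,0,0],[0,0,0,0,0,0,0]])

```text
time: 2.28
position: [0.5738, 0.0995, 0.0677]
tool_rot: [0.192, 0.981, -0.0, -0.0]
ft_force: [0.2, 0.4, -0.6]
grip_width: 0.0004
```

Emit:
drive_tool(series=[[0,0,0.002,0,0,0,0],[0,0,0.002,0,0,0,0],[0,0,0.002,0,0,0,0],[0,0,0,0,0,0,0]])

```text
time: 2.78
position: [0.5751, 0.0993, 0.0624]
tool_rot: [0.193, 0.981, 0.0, 0.001]
ft_force: [0.1, 0.6, 5.4]
grip_width: 0.0007
```

Emit:
drive_tool(series=[[0,0,0.002,0,0,0,0],[0,0,0.002,0,0,0,0],[0,0,0.002,0,0,0,0],[0,0,0,0,0,0,0]])

```text
time: 3.28
position: [0.575, 0.0993, 0.0561]
tool_rot: [0.193, 0.981, 0.0, 0.001]
ft_force: [0.2, 1.2, 4.3]
grip_width: 0.0006
```

Emit:
drive_tool(series=[[0,0,0.002,0,0,0,0],[0,0,0,0,0,0,0]])

```text
time: 3.52
position: [0.575, 0.0993, 0.054]
tool_rot: [0.193, 0.981, 0.0, 0.001]
ft_force: [1.6, 0.4, 5.4]
grip_width: 0.0004
```

Emit:
drive_tool(series=[[0,0,0.0015,0,0,0,0],[0,0,0,0,0,0,0],[0,0,0,0,0,0,0]])

```text
time: 3.9
position: [0.575, 0.0993, 0.0528]
tool_rot: [0.193, 0.981, 0.0, 0.001]
ft_force: [0.7, 0.1, 8.4]
grip_width: 0.0
```

The big bung is home: 52.8 mm, with force now rising at 8.4 N. I lift and move to the oblong one.

Emit:
drive_tool(series=[[0,0,-0.03,0,0,0,0],[0.03,-0.042,0,0,0,0,0],[0.0315,-0.0415,0,0,0,0,0],[0,0,0.01,0,0,0,0],[0,0,0,0,0,0,0]])

```text
time: 4.53
position: [0.4855, 0.0451, 0.0712]
tool_rot: [0.193, 0.981, -0.0, -0.001]
ft_force: [0.7, 0.6, 0.1]
grip_width: 0.0006
```

Run:
```python
from h import *
from scipy.spatial.transform import Rotation as Ro
o=robot.get_obs();print(o['time'],o['position'],o['ft_force'])
R=Ro.from_quat(o['tool_rot']).as_matrix()
print(R.T@(np.array([.4866,.0455,.065])-o['position']))
p,d=robot.camera("wrist");q,_=robot.camera("side")
cv2.imwrite("pics/w2.png",np.hstack([p[80:330,60:440],cv2.resize(q[170:300,180:378],(380,250))]))
```

```text
4.525 [0.48552692 0.04508173 0.07124165] [0.74660885 0.60486224 0.13345775]
[-0.00084286  0.00079574  0.00624028]
```

View pics/w2.png

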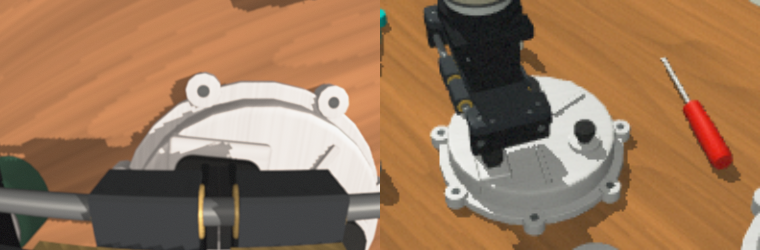

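The fingertips are over the oblong bung (crop pixel about (215,165)) and the cover hasn't moved. Pressing.

Emit:
drive_tool(series=[[-0.001,0.001,0.003,0,0,0,0],[0,0,0.002,0,0,0,0],[0,0,0.002,0,0,0,0],[0,0,0.002,0,0,0,0],[0,0,0,0,0,0,0]])

```text
time: 5.25
position: [0.4872, 0.0459, 0.0633]
tool_rot: [0.193, 0.981, 0.0, 0.0]
ft_force: [-0.1, 1.4, 3.7]
grip_width: 0.0003
```

Emit:
drive_tool(series=[[0,0,0.002,0,0,0,0],[0,0,0.002,0,0,0,0],[0,0,0.002,0,0,0,0],[0,0,0.002,0,0,0,0],[0,0,0,0,0,0,0]])

```text
time: 5.88
position: [0.4872, 0.0459, 0.0552]
tool_rot: [0.193, 0.981, 0.0, 0.0]
ft_force: [1.6, 2.5, 4.1]
grip_width: 0.0005
```

Emit:
drive_tool(series=[[0,0,0.0015,0,0,0,0],[0,0,0.001,0,0,0,0],[0,0,0,0,0,0,0],[0,0,0,0,0,0,0]])

```text
time: 6.38
position: [0.4872, 0.0459, 0.0529]
tool_rot: [0.193, 0.981, 0.0, 0.0]
ft_force: [-0.2, 3.6, 8.0]
grip_width: 0.0003
```

The oblong one is home (52.9 mm, 8 N). Now the small one.

Emit:
drive_tool(series=[[0,0,-0.03,0,0,0,0],[-0.051,-0.006,0,0,0,0,0],[-0.051,-0.006,0,0,0,0,0],[0,0,0.01,0,0,0,0],[0,0,0,0,0,0,0]])

```text
time: 7.0
position: [0.5744, -0.0038, 0.0708]
tool_rot: [0.193, 0.981, -0.0, -0.003]
ft_force: [-0.2, 0.6, 0.2]
grip_width: 0.0005
```

Run:
```python
from h import *
from scipy.spatial.transform import Rotation as Ro
o=robot.get_obs();print(o['time'],o['position'],o['ft_force'])
R=Ro.from_quat(o['tool_rot']).as_matrix()
print(R.T@(np.array([.5773,-.0040,.065])-o['position']))
p,d=robot.camera("wrist");q,_=robot.camera("side")
cv2.imwrite("pics/w3.png",np.hstack([p[80:330,60:440],cv2.resize(q[170:300,180:378],(380,250))]))
```

```text
7.0 [ 0.57436678 -0.00384421  0.07077821] [-0.23805452  0.59740949  0.19005631]
[-0.00280512  0.00097381  0.00576183]
```

View pics/w3.png

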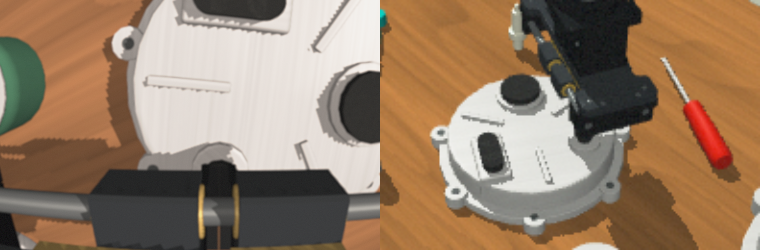

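The big and oblong bungs now look flush on their seats. The fingertips are over the small bung (crop pixel about (215,165)). I shift 2 mm and press.

Emit:
drive_tool(series=[[-0.002,0.001,0.003,0,0,0,0],[0,0,0.002,0,0,0,0],[0,0,0.002,0,0,0,0],[0,0,0.002,0,0,0,0],[0,0,0,0,0,0,0]])

```text
time: 7.72
position: [0.579, -0.0037, 0.0636]
tool_rot: [0.193, 0.981, 0.0, -0.0]
ft_force: [-0.9, 1.1, 1.7]
grip_width: 0.0004
```

Emit:
drive_tool(series=[[0,0,0.002,0,0,0,0],[0,0,0.002,0,0,0,0],[0,0,0.002,0,0,0,0],[0,0,0.001,0,0,0,0],[0,0,0,0,0,0,0]])

```text
time: 8.35
position: [0.579, -0.0037, 0.0567]
tool_rot: [0.193, 0.981, 0.0, 0.0]
ft_force: [0.4, 0.9, 4.0]
grip_width: 0.0011
```

Emit:
drive_tool(series=[[0,0,0.002,0,0,0,0],[0,0,0.0015,0,0,0,0],[0,0,0.0005,0,0,0,0],[0,0,0,0,0,0,0],[0,0,0,0,0,0,0]])

```text
time: 8.98
position: [0.579, -0.0037, 0.053]
tool_rot: [0.193, 0.981, 0.0, 0.0]
ft_force: [-2.1, 1.5, 7.8]
grip_width: 0.0004
```

Home (53.0 mm, 7.8 N). I retract up and to the side for a last look.

Emit:
drive_tool(series=[[0,0,-0.04,0,0,0,0],[0,0,-0.055,0,0,0,0],[0,0,-0.055,0,0,0,0],[0,0.06,0,0,0,0,0],[0,0.06,0,0,0,0,0]])

```text
time: 9.6
position: [0.6258, 0.1075, 0.2035]
tool_rot: [0.194, 0.981, 0.0, 0.002]
ft_force: [1.4, 0.4, -0.1]
grip_width: 0.0006
```

Emit:
drive_tool(series=[[0,0.06,0,0,0,0,0],[0,0.06,0,0,0,0,0],[0,0.06,0,0,0,0,0],[0,0,0,0,0,0,0],[0,0,0,0,0,0,0]])

```text
time: 10.22
position: [0.6919, 0.2736, 0.2012]
tool_rot: [0.192, 0.981, -0.001, -0.001]
ft_force: [0.0, -1.3, 0.7]
grip_width: 0.0005
```

Run:
```python
from h import *
seeds={"top":[(257,221),(281,258),(300,220)],"side":[(253,217),(237,248),(287,240)]}
res={};M={}
for n in seeds:
    p,d=robot.camera(n);cv2.imwrite(f"pics/{n}1.png",p);m=M[n]=robot.camera_model(n)
    k,lab=cv2.connectedComponents((p.max(2)<70).astype(np.uint8));res[n]=[]
    for s in seeds[n]:
        i=lab[s[1],s[0]];v,u=np.where(lab==i);w=world(m,u,v,d[v,u].astype(float))
        c=(u.mean(),v.mean());res[n].append(c);print(n,i,len(u),"zmed %.4f"%np.median(w[:,2]),np.round(c,1))
for a,b in zip(res["top"],res["side"]): print("tri",np.round(meet(ray(M["top"],*a),ray(M["side"],*b)),4))
cv2.imwrite("pics/f.png",np.hstack([cv2.imread("pics/top1.png")[120:320,190:390],cv2.imread("pics/side1.png")[150:350,150:390]]).repeat(1,0))
```

```text
top 14 217 zmed 0.0539 [257.2 221.8]
top 22 127 zmed 0.0537 [280.3 258. ]
top 15 43 zmed 0.0536 [300.1 219.9]
side 618 257 zmed 0.0546 [252.6 216.3]
side 626 208 zmed 0.0548 [237.1 249. ]
side 625 89 zmed 0.0543 [286.1 240.2]
tri [0.5749 0.1004 0.0485]
tri [0.4869 0.0455 0.0477]
tri [ 0.5784 -0.0036  0.0482]
```

View pics/f.png

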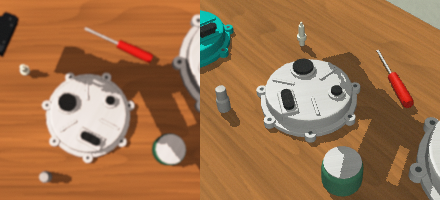

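The final view shows all three bungs seated, the cover in place and the bystanders undisturbed. The median top heights are about 54 mm, against 55 mm nominal when home.

```bash
python3 -c "
from rig import robot
print(robot.hand_in())"
```

```text
the job is handed in; nothing more can be done
None
```

I pressed the three bungs of the smaller grey cover home with the closed fingertips, in the order large, oblong, small, and handed the job in at about 10.3 s. `hand_in` gives no verdict.

- **While pressing:** each push ended with the top at 52.8 to 53.0 mm under about 8 N, inside the 51–53 mm home window. The highest force I read between steps was 8.4 N.
- **Final look, heights:** the depth pictures put the tops at about 54 mm (top camera) and 54–55 mm (side camera), which fits 55 mm when home. Triangulating the dark patches gave about 48 mm. That disagrees because the side camera also sees the caps' black walls and the calibration is only good to about 2 mm. The same method gave about 61 mm before pressing (from the cap tops only), so the drop is still roughly right.
- **Final look, positions:** the bung centres, and so the cover, are within about 1 mm of where they started. The bystanders look unmoved, but I judged that by eye and did not measure it. The arm was clear of everything.

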